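# Pack the evaporator's small-joint service kit

## Robot

A 6-joint arm with a two-finger parallel gripper is mounted at the origin on the work surface. World frame = base frame: x ahead of the robot, y to its left, z up, the work surface at z = 0. Lengths are in m, angles in rad, forces in N, time in s.
With the tool pointing down it reaches from about 0.35 to 0.925 m from the base axis. Payload 6.4 kg.
Tool frame: the origin (TCP) lies at the very end of the fingers, on their centre line; the grasp point (between the pads) lies 19 mm behind it; z points along the fingers, x is the direction in which the jaws open and shut, and the axes are right-handed (so a half turn about z gives the same grasp; the last joint's range is limited). The gripper opens to 85 mm and grips with 20 to 120 N. Pads are 22 mm wide; open, the fingers measure 114 mm over their backs; the gripper's body (76 mm by 85 mm) begins 54 mm behind the grasp point. The pads swing forward as they close: fully open they stand 13 mm farther back than shut.
Start: joints at [-1.443, 0.245, 1.558, -0, 1.339, -0.174], TCP at [0.193, -0.621, 0.231] pointing down, gripper open.
Joint ranges: [-3.13, 3.13], [-1.02, 2.26], [0.13, 2.54], [-0.95, 4.09], [0.21, 2.88], [-2.74, 2.74]. Speed limits (rad/s): [2.57, 2.57, 3.14, 3.14, 3.14, 3.14].

## Interface

Orientations are given as [roll, pitch, yaw] about the fixed x, y, z axes, in that order (R = Rz(yaw) Ry(pitch) Rx(roll)).
In Python, from workcell import ctrl gives the robot as it stands.
- The arm moves only by the tool apply_moves, never from a script. Its argument "motion" is one flat list of numbers, 5 for each row, row after row: the shift along the tool's x, y, z in m, then the turn about the tool's z in degrees, then the opening, from -1 (shut) to 1 (fully open). A call has exactly 8 rows; each row shifts and turns the commanded pose from where the row before left it, along the tool's axes as they then stand; what a row does not reach is not made up. A row lasts 1/8 s, in which the tool goes at most 62.5 mm and 10.7 degrees, less where a joint would pass 70% of its speed; a pose out of reach is approached as far as the arm can. A call is refused whole if a number of a shift passes 0.0625 or a number of a turn 10.7, either way. A call with a gripper value outside its range is refused whole. The fingers move at their own pace and stop on an object; the grip force is fixed at half the most. Time passes only in rows, so rows that do not move let the fingers close, or fill a call up. It gives the time, the measured TCP pose, the force and the opening at its end, in the units of the state.
- ctrl.get_state(): the state, without advancing time (a new reading comes with each control period).
- ctrl.camera(name): name is "scene" or "top" or "wrist"; returns (picture, depth): 384x512x3 uint8, red, green, blue; 384x512 float32, m along the optical axis (not along the pixel's ray), 0 where there is no reading.
- ctrl.get_calibration(name): a dict with "fx", "fy", "cx", "cy" (pixels), "D" ([k1, k2, p1, p2, k3] as OpenCV has them; the pictures are not rectified), "rvec" (rotation vector, rad) and "tvec" (3), from world to camera coordinates, as OpenCV has them; the wrist camera has in their place "mount" (4x4, takes a point from camera to tool coordinates, whose origin is the TCP and whose axes are the tool frame's). Camera axes: x right, y down, z forward; pixel columns grow to the right and rows downward; lengths in m; the calibration is good to about 2 mm. A picture is of the moment at which its call begins: read the wrist's pose just before it. get_calibration takes no time and is no camera call.
- ctrl.job_done(): hands the job in, once; it reports no verdict.
The state is a dict: "clock": time; "joint_positions": joint angles; "joint_vel": joint speeds; "joint_efforts": joint torques, N m; "tool_pos": TCP position; "tcp_rot": TCP orientation; "wrist_force": force on the tool from outside, world axes, zero at the start; "wrist_torque": the same for the moment, N m; "width": finger opening in m.
Only numpy, scipy, OpenCV 4.12 (cv2) and the standard library are available. Lean on these libraries where they do the work, as an engineer would, in place of code of your own. Each camera call takes 0.05 s, during which the arm holds its last target.

## Task

Pack the rotary evaporator's small-joint kit into the caddy: slip the smaller clamp collar over the post and lay the white seal ring over the post on top of it, stand the smaller stopper on its head inside the round cup, and lay the shorter spanner flat in the trough. The larger collar, larger stopper and longer spanner belong to another machine: leave them where they are on the bench.

Things in the scene. Friction and masses are not known exactly. Their poses are not given: they have to be found in the camera images.
- small_collar: The smaller black plastic clamp collar: a flat ring of outer diameter 54 mm, bore 34 mm, 16 mm high, with a two-eared screw lug on its rim towards its +x, reaching 39 mm from the ring's centre (24 mm wide there). Origin: centre of the underside of the ring; z up along the bore. Can be gripped across the ring along its y axis (54 mm). Loose on the bench. Belongs in the kit.
- seal_ring: White plastic seal ring with no lug: outer diameter 50 mm, bore 32 mm, 10 mm high. Origin: centre of its underside; z up along the bore. Loose on the bench. Belongs in the kit.
- small_stopper: The smaller white plastic taper stopper, standing upside down on its flat round head: head diameter 30 mm and 10 mm high, above it a plug tapering from 22 mm to 18 mm diameter, 42 mm high in all. Origin: centre of the head's underside on the bench; z up along the plug. Loose on the bench. Belongs in the kit.
- short_spanner: The shorter flat steel double open-ended spanner, lying flat: 100 mm long along its x, jaws 24 mm wide, shank 12 mm wide between the jaws (middle 52 mm of the length is bare shank), 8 mm thick. Origin: middle of its length, on the underside; z up. Loose on the bench. Belongs in the kit.
- large_collar: Look-alike that stays: the larger black plastic clamp collar: a flat ring of outer diameter 72 mm, bore 50 mm, 16 mm high, with a two-eared screw lug on its rim towards its +x, reaching 48 mm from the ring's centre (24 mm wide there). Origin: centre of the underside of the ring; z up along the bore. Loose on the bench.
- large_stopper: Look-alike that stays: the larger white taper stopper, standing on its head: head diameter 46 mm, plug 36 to 30 mm diameter, 50 mm high in all. Origin: centre of the head's underside. Loose on the bench.
- long_spanner: Look-alike that stays: the longer flat steel double open-ended spanner: 140 mm long along its x, jaws 34 mm wide, shank 16 mm wide, 8 mm thick. Origin: middle of its length, on the underside. Loose on the bench.
- post_nest: Post nest: dark steel post, diameter 14 mm, coned tip 48 mm above the origin, at the plate's centre. Fixed white insert, one of three 100 mm apart in a low steel caddy (146 x 312 mm, walls 22 mm high). Plate 130 (x) x 98 (y) x 6 mm; origin: centre of its underside, 4 mm above the bench; x across the caddy, y along it. With both on the post, the collar's underside is 6 mm and the ring's 22 mm above this origin.
- cup_nest: Cup nest: round grey rim at the plate's centre, inner diameter 54 mm, outer 62, top 20 mm and floor 6 mm above the origin. Fixed white insert, one of three 100 mm apart in a low steel caddy (146 x 312 mm, walls 22 mm high). Plate 130 (x) x 98 (y) x 6 mm; origin: centre of its underside, 4 mm above the bench; x across the caddy, y along it.
- trough_nest: Trough nest: shallow grey-walled trough at the plate's centre, inside 122 mm along x, 44 mm along y, walls 4 mm thick, their top 16 mm and the floor 6 mm above the origin. Fixed white insert, one of three 100 mm apart in a low steel caddy (146 x 312 mm, walls 22 mm high). Plate 130 (x) x 98 (y) x 6 mm; origin: centre of its underside, 4 mm above the bench; x across the caddy, y along it.
Things that resemble listed ones, but are neither listed nor needed, are in the scene too. What is shaped like the small_collar but turquoise is not meant. What is shaped like the short_spanner but brown or purple is not meant.

How it is judged:
By the outcome, as a careful person would: the job done as asked, in the order asked, and still so for the second after the job is handed in, with the robot touching nothing.
It also fails if it takes over 99 s, if anything falls off the work surface, if the arm or the gripper's body presses on something with over 40 N, if the wrist force passes 120 N, or if a joint passes its speed limit or range.

## Working session

There is one attempt and no reset: what is moved stays moved. The work goes in short steps, Python scripts to look and compute and a tool call to move; the robot and the scene stay as the last step left them, time stands still between calls to the robot, and variables do not carry over. Pictures are saved under pics/ and viewed, and the job is handed in when it is done.

Besides the shell and the picture viewer there is one more tool, called after "Call:" by a JSON object that holds its "api" and its "payload". apply_moves: Moves the arm, as the interface text tells. Its arguments: {"type":"object","properties":{"motion":{"type":"array","items":{"type":"number"}}},"required":["motion"]}

```bash
mkdir -p pics; ls; cat > h.py <<'E'
import numpy as np, cv2
from workcell import ctrl
from scipy.spatial.transform import Rotation as R
def cam(name):
    s=ctrl.get_state(); im,d=ctrl.camera(name); c=ctrl.get_calibration(name)
    K=np.array([[c['fx'],0,c['cx']],[0,c['fy'],c['cy']],[0,0,1.]]); D=np.array(c['D'],float)
    if 'mount' in c:
        T=np.eye(4);T[:3,:3]=R.from_euler('xyz',s['tcp_rot']).as_matrix();T[:3,3]=s['tool_pos']
        M=T@np.array(c['mount']); Rc,o=M[:3,:3],M[:3,3]
    else:
        Rr=cv2.Rodrigues(np.array(c['rvec'],float))[0]; Rc=Rr.T; o=-Rr.T@np.array(c['tvec'],float).ravel()
    return im,d,K,D,Rc,o
def ray(px,z,K,D,Rc,o):
    p=np.asarray(px,float).reshape(-1,1,2)
    u=cv2.undistortPoints(p,K,D).reshape(-1,2)
    r=np.c_[u,np.ones(len(u))]@Rc.T
    t=(z-o[2])/r[:,2]
    return o+r*t[:,None]
def depthpts(d,K,D,Rc,o):
    h,w=d.shape; g=np.stack(np.meshgrid(np.arange(w),np.arange(h)),-1).reshape(-1,1,2).astype(float)
    u=cv2.undistortPoints(g,K,D).reshape(-1,2)
    return ((np.c_[u,np.ones(len(u))]*d.reshape(-1,1))@Rc.T+o).reshape(h,w,3)
def save(n,im): cv2.imwrite('pics/'+n,im[...,::-1])
E
python3 - <<'E'
from h import *
import pickle
print(ctrl.get_state())
for n in('scene','top','wrist'):
    c=cam(n); pickle.dump(c,open(n+'.pkl','wb')); save(n+'0.png',c[0]); print(n,c[5],c[4][:,2],c[2][0,0])
E
```

```text
pics
{'clock': 0.0, 'joint_positions': array([-1.44310814e+00,  2.45791757e-01,  1.55905844e+00,  2.35472838e-05,
        1.33869754e+00, -1.74125640e-01]), 'joint_vel': array([ 0.00032912, -0.00199826, -0.00087966, -0.00015371,  0.00102269,
       -0.0003189 ]), 'joint_efforts': array([-1.96392488e-03, -4.29502702e+01, -3.26130903e+01, -2.27783785e-04,
        5.40277921e-03,  1.37467885e-05]), 'tool_pos': array([ 0.19313525, -0.62004219,  0.23017072]), 'tcp_rot': array([-3.14123138e+00,  1.92154889e-03, -1.26898759e+00]), 'wrist_force': array([-0.54849039, -0.23882735,  0.27495539]), 'wrist_torque': array([0.00928176, 0.00255933, 0.03166647]), 'width': 0.08538709253616607}
scene [ 1.09661242 -0.08983275  0.69137241] [-0.71570572  0.10711838 -0.69013838] 404.1156093971349
top [3.33601202e-01 4.28466465e-04 9.77692020e-01] [ 0.11595062  0.00942467 -0.99321026] 368.3392733376598
wrist [ 0.27235894 -0.59536125  0.3725031 ] [-0.30541827 -0.09199609 -0.94776389] 298.54227701543357
```

View pics/scene0.png

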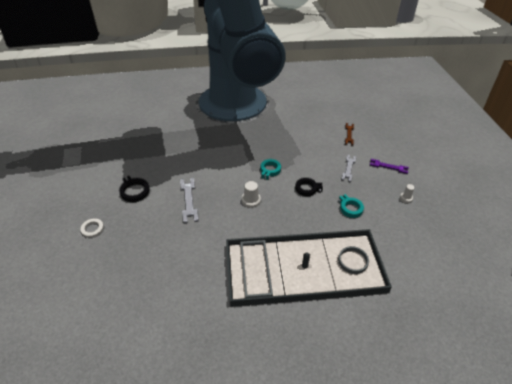

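View pics/top0.png

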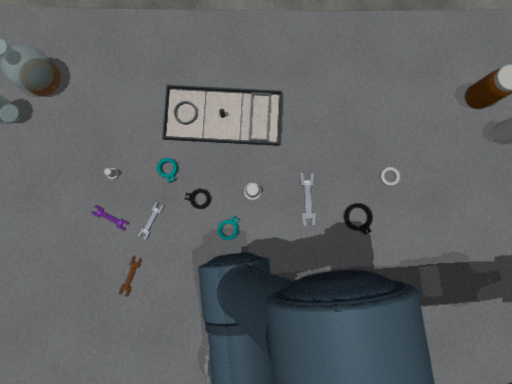

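View pics/wrist0.png

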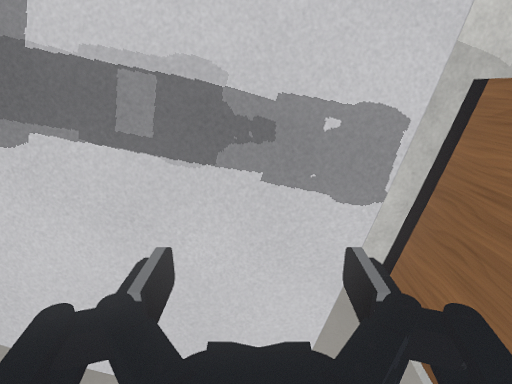

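The top view shows everything. The kit items are the black small collar (200,199), the seal ring (391,176), the small stopper (111,173) and the grey short spanner (151,221). In the caddy are the cup (186,112), the post (223,113) and the trough (261,117). Next I measure them.

```bash
python3 - <<'E'
from h import *
import pickle
im,d,K,D,Rc,o=pickle.load(open('top.pkl','rb')); A=(K,D,Rc,o)
hsv=cv2.cvtColor(im,cv2.COLOR_RGB2HSV); V=hsv[...,2].astype(int);S=hsv[...,1]
print('bg',np.median(V[150:250,20:80]))
def blob(x,y,r,mask):
    m=np.zeros_like(V,np.uint8); m[y-r:y+r,x-r:x+r]=mask[y-r:y+r,x-r:x+r]
    cs,_=cv2.findContours(m.astype(np.uint8),cv2.RETR_EXTERNAL,cv2.CHAIN_APPROX_NONE)
    return max(cs,key=cv2.contourArea)
br=(V>125); dk=(V<55)
for n,x,y,r,m,z in [('collar',200,199,18,dk,.016),('ring',391,176,15,br,.01),('stop',111,173,11,br,.01),('span',151,221,26,br,.008),('post',223,113,9,dk,.05),('caddy',223,115,66,V<60,.022)]:
    c=blob(x,y,r,m); P=ray(c.reshape(-1,2),z,*A)
    rc=cv2.minAreaRect(P[:,:2].astype(np.float32)*1000); ce=cv2.minEnclosingCircle(P[:,:2].astype(np.float32)*1000)
    print(n,len(c),rc,ce)
pts=depthpts(d,*A); print(np.round(pts[176,382],3),np.round(pts[150,223],3))
big=cv2.resize(im[80:250,80:300],None,fx=3.6,fy=3.4,interpolation=cv2.INTER_CUBIC); save('big.png',big)
E
```

```text
bg 108.0
collar 68 ((417.03076171875, 140.24876403808594), (61.21803283691406, 52.10528564453125), 49.46738052368164) ((412.3497009277344, 143.35055541992188), 33.09307861328125)
ring 51 ((480.426513671875, -361.7437744140625), (45.23301696777344, 47.30665969848633), 0.5533932447433472) ((479.7388610839844, -362.44610595703125), 25.030807495117188)
stop 47 ((478.7171630859375, 378.1220703125), (26.81214141845703, 32.28171920776367), 0.7168644666671753) ((478.7039794921875, 378.1219482421875), 18.035207748413086)
span 103 ((354.7962341308594, 267.5258483886719), (22.966337203979492, 99.1026840209961), 64.08706665039062) ((354.68994140625, 267.30712890625), 50.31714630126953)
post 15 ((632.277587890625, 80.27899932861328), (15.492264747619629, 8.803604125976562), 14.808222770690918) ((632.0357055664062, 81.19374084472656), 8.482077598571777)
caddy 565 ((636.9581298828125, 82.21642303466797), (308.69781494140625, 148.7225799560547), 87.47492980957031) ((637.43212890625, 82.12385559082031), 169.8779296875)
[ 0.479 -0.34   0.011] [0.546 0.081 0.002]
```

View pics/big.png

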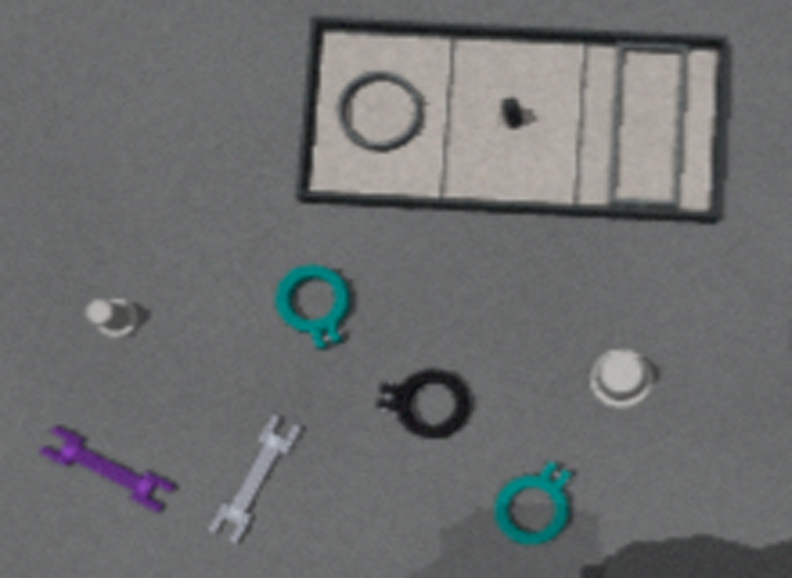

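```bash
cat > plan.py <<'E'
import sys
from h import *
# usage: plan.py x y z yawdeg nrows(moving)
def plan(x,y,z,yaw,n,start=None):
    s=ctrl.get_state(); p=np.array(s['tool_pos']); y0=np.degrees(s['tcp_rot'][2])
    if start is not None: p,y0=np.array(start[:3]),start[3]
    dy=(yaw-y0+180)%360-180; d=(np.array([x,y,z])-p)
    print('pos',np.round(p,4),'yaw',round(y0,2),'dist/row',round(np.linalg.norm(d)/n*1000,1),'turn/row',round(-dy/n,2))
    for i in range(n):
        a=np.radians(y0+dy*i/n); w=d/n
        t=[np.cos(a)*w[0]+np.sin(a)*w[1], np.sin(a)*w[0]-np.cos(a)*w[1], -w[2], -dy/n]
        print('%.4f,%.4f,%.4f,%.1f'%tuple(t))
if __name__=='__main__': plan(*map(float,sys.argv[1:5]),int(sys.argv[5]))
E
python3 plan.py 0.46 -0.34 0.23 -8 8
```

```text
pos [ 0.1931 -0.6202  0.2304] yaw -72.71 dist/row 48.4 turn/row -8.09
-0.0235,-0.0423,0.0001,-8.1
-0.0173,-0.0452,0.0001,-8.1
-0.0108,-0.0471,0.0001,-8.1
-0.0041,-0.0482,0.0001,-8.1
0.0027,-0.0483,0.0001,-8.1
0.0095,-0.0474,0.0001,-8.1
0.0161,-0.0456,0.0001,-8.1
0.0223,-0.0429,0.0001,-8.1
```

Call:
{"api": "apply_moves", "payload": {"motion": [-0.0235,-0.0425,0,-8,1,-0.0175,-0.045,0,-8,1,-0.011,-0.047,0,-8,1,-0.004,-0.048,0,-8,0.3,0.0025,-0.0485,0,-8,0.3,0.0095,-0.0475,0,-8,0.3,0.016,-0.0455,0,-8,0.3,0.0225,-0.043,0,-8,0.3]}}

```text
clock: 1.15
tool_pos: [0.4622, -0.3401, 0.2311]
tcp_rot: [-3.141, 0.0, -0.148]
wrist_force: [0.1, 0.5, -0.4]
width: 0.0557
```

```bash
python3 - <<'E'
from h import *
import pickle
s=ctrl.get_state();print(s['clock'],s['tool_pos'],np.degrees(s['tcp_rot']),s['width'])
c=cam('wrist'); pickle.dump(c,open('w1.pkl','wb')); save('w1.png',c[0])
E
```

```text
1.15 [ 0.46215594 -0.34012615  0.23105344] [-1.79988327e+02  1.27621895e-02 -8.45153154e+00] 0.055721397070863904
```

View pics/w1.png

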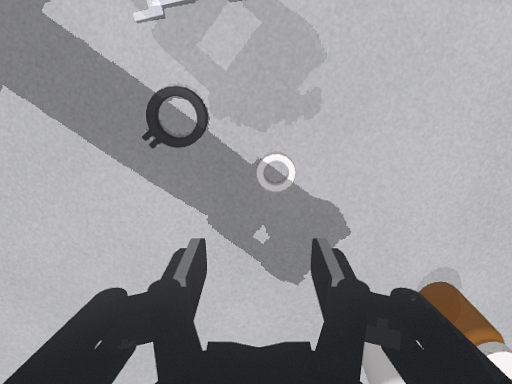

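The seal ring is at (276,172) and the large collar at (177,117). The fingertips are at about (205,240) and (312,240). I'll measure the ring and the tip setback.

```bash
python3 - <<'E'
from h import *
import pickle
for f in('wrist','w1'):
    im,d,K,D,Rc,o=pickle.load(open(f+'.pkl','rb')); P=depthpts(d,K,D,Rc,o)
    tp=np.array([0.19313525,-0.62004219,0.23017072]) if f=='wrist' else np.array([0.46215594,-0.34012615,0.23105344])
    m=(P[...,2]>0.2)&(d>0.05); print(f,m.sum())
    rows=np.where(m)[0]; print('rows',rows.min())
    for r in range(rows.min(),rows.min()+12,3):
        c=np.where(m[r])[0]; 
        print(r,[(cc,np.round((P[r,cc]-tp)*1000,1)) for cc in c[[0,len(c)//2-1,len(c)//2,-1]]])
    q=P[m]; print('zmin rel tcp',np.percentile((q[:,2]-tp[2])*1000,[0,.5,2,5]))
    if f=='w1':
        V=im.max(2); mk=np.zeros_like(V); mk[140:205,245:310]=(V[140:205,245:310]>222)
        cs,_=cv2.findContours(mk,cv2.RETR_EXTERNAL,cv2.CHAIN_APPROX_NONE); c=max(cs,key=cv2.contourArea)
        W=ray(c.reshape(-1,2),.01,K,D,Rc,o); print('ring',cv2.minEnclosingCircle(W[:,:2].astype(np.float32)), cv2.fitEllipse(W[:,:2].astype(np.float32)))
E
```

```text
wrist 33783
rows 247
247 [(np.int64(156), array([-3.5, 50.7, 16.7])), (np.int64(169), array([-2. , 44.8, 16. ])), (np.int64(347), array([ 23.8, -36.6,  16.5])), (np.int64(361), array([ 25.5, -43.4,  15.9]))]
250 [(np.int64(154), array([-3.7, 50.8, 19.2])), (np.int64(171), array([-4.8, 43.9, 13.8])), (np.int64(345), array([ 20.6, -37.8,  13.5])), (np.int64(363), array([ 25.8, -43. ,  19.5]))]
253 [(np.int64(152), array([-2.9, 50.5, 23.2])), (np.int64(171), array([-6.5, 43.5, 13.7])), (np.int64(345), array([ 19.4, -38.1,  14.2])), (np.int64(365), array([ 25.8, -43.1,  22.1]))]
256 [(np.int64(150), array([-4.1, 50.9, 24.1])), (np.int64(172), array([-7.6, 42.6, 14.3])), (np.int64(344), array([ 17.6, -38.3,  14.2])), (np.int64(367), array([ 25.7, -43.2,  24.6]))]
zmin rel tcp [12.24082532 16.52495331 22.35143147 30.47101016]
w1 33539
rows 238
238 [(np.int64(191), array([-31.1,  16.9,   7.9])), (np.int64(204), array([-25. ,  15.2,   6.5])), (np.int64(313), array([29.8,  7.2,  6.7])), (np.int64(326), array([36.3,  6.2,  6.7]))]
241 [(np.int64(189), array([-31.5,  16.9,  11.1])), (np.int64(205), array([-25.8,  11.9,   3.3])), (np.int64(312), array([29.4,  4.1,  4. ])), (np.int64(328), array([36.6,  6.3, 10. ]))]
244 [(np.int64(188), array([-31.6,  16.4,  13.2])), (np.int64(205), array([-25.8,  10.7,   4.4])), (np.int64(312), array([29.3,  2.2,  3.8])), (np.int64(329), array([36.3,  6.7, 13.7]))]
247 [(np.int64(187), array([-31.2,  16.7,  16.7])), (np.int64(205), array([-25.9,   9.6,   5.6])), (np.int64(312), array([29. ,  1. ,  4.8])), (np.int64(330), array([36.2,  6.4, 16.1]))]
zmin rel tcp [ 2.80690517  8.50659205 15.45645142 26.27906135]
ring ((0.4845893979072571, -0.3565191626548767), 0.023455018177628517) ((0.4864100217819214, -0.35465574264526367), (0.03048187494277954, 0.04081812873482704), 45.47483444213867)
```

```bash
python3 plan.py 0.41 0.10 0.2 -8 8
```

```text
pos [ 0.4651 -0.3362  0.231 ] yaw -8.02 dist/row 55.1 turn/row -0.0
-0.0144,-0.0530,0.0039,-0.0
-0.0144,-0.0530,0.0039,-0.0
-0.0144,-0.0530,0.0039,-0.0
-0.0144,-0.0530,0.0039,-0.0
-0.0144,-0.0530,0.0039,-0.0
-0.0144,-0.0530,0.0039,-0.0
-0.0144,-0.0530,0.0039,-0.0
-0.0144,-0.0530,0.0039,-0.0
```

Call:
{"api": "apply_moves", "payload": {"motion": [-0.0145,-0.057,0.006,0,1,-0.0145,-0.057,0.006,0,1,-0.0145,-0.057,0.006,0,1,-0.0145,-0.057,0.006,0,1,-0.0145,-0.057,0.006,0,1,-0.0145,-0.057,0.006,0,1,-0.0145,-0.057,0.006,0,1,-0.0145,-0.057,0.006,0,1]}}

```text
clock: 2.2
tool_pos: [0.4152, 0.1285, 0.1832]
tcp_rot: [-3.141, -0.001, -0.153]
wrist_force: [1.1, -0.1, 0.7]
width: 0.0857
```

Call:
{"api": "apply_moves", "payload": {"motion": [0,-0.01,0.01,0,1,0,0,0.01,0,1,0,0,0,0,1,0,0,0,0,1,0,0,0,0,1,0,0,0,0,1,0,0,0,0,1,0,0,0,0,1]}}

```text
clock: 3.2
tool_pos: [0.4173, 0.1367, 0.1634]
tcp_rot: [-3.142, -0.0, -0.152]
wrist_force: [-0.0, -0.4, -0.2]
width: 0.0853
```

```bash
cat > look.py <<'E'
from h import *
import pickle,sys
s=ctrl.get_state();print(s['clock'],s['tool_pos'].round(4),np.degrees(s['tcp_rot']).round(2),s['width'].round(4))
c=cam(sys.argv[2] if len(sys.argv)>2 else 'wrist'); pickle.dump(c,open(sys.argv[1]+'.pkl','wb')); save(sys.argv[1]+'.png',c[0])
E
python3 look.py w2
```

```text
Traceback (most recent call last):
  File "look.py", line 3, in <module>
    s=ctrl.get_state();print(s['clock'],s['tool_pos'].round(4),np.degrees(s['tcp_rot']).round(2),s['width'].round(4))
                                                                                                 ^^^^^^^^^^^^^^^^
AttributeError: 'float' object has no attribute 'round'
```

```bash
sed -i "s/s\['width'\].round(4)/round(s['width'],4)/" look.py; python3 look.py w2
```

```text
3.2 [0.4173 0.1367 0.1634] [-1.80e+02 -1.00e-02 -8.71e+00] 0.0853
```

View pics/w2.png

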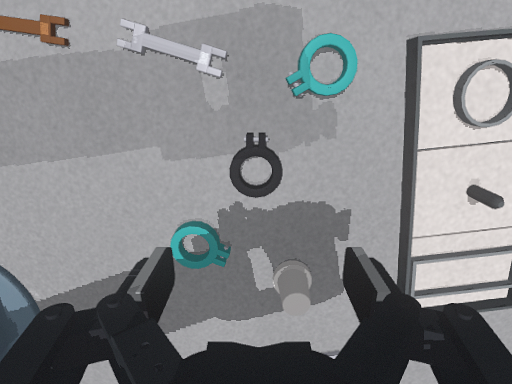

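The black small collar is at (256,170), with its lug pointing straight up, which already squares with the jaws. The post is at (487,196) and the cup at (487,92). Now I compute positions.

```bash
python3 - <<'E'
from h import *
import pickle
im,d,*A=pickle.load(open('w2.pkl','rb')); V=im.max(2)
mk=np.zeros_like(V); mk[125:205,222:292]=V[125:205,222:292]<75
cs,_=cv2.findContours(mk,cv2.RETR_CCOMP,cv2.CHAIN_APPROX_NONE)
for c in cs:
    if len(c)<30: continue
    for z in (.016,):
        W=ray(c.reshape(-1,2),z,*A)[:,:2]*1000
        print(len(c),cv2.minEnclosingCircle(W.astype(np.float32)),cv2.fitEllipse(W.astype(np.float32)), W.mean(0))
# lug
W=ray([[256,134],[256,170]],.016,*A); v=W[0]-W[1]; print('lug',np.degrees(np.arctan2(v[1],v[0])))
# circle fit for outer excluding lug rows<148
c=max(cs,key=len).reshape(-1,2); c=c[c[:,1]>152]; W=ray(c,.012,*A)[:,:2]
M=np.c_[2*W,np.ones(len(W))]; x=np.linalg.lstsq(M,(W**2).sum(1),rcond=None)[0]; print('circ',x[:2],np.sqrt(x[2]+x[:2]@x[:2]))
# post: tip and base, cup
print('post base/tip guess',ray([[474,190]],.01,*A)[0],ray([[496,201]],.05,*A)[0])
P=depthpts(d,*A); q=P[(P[...,2]>.03)&(P[...,0]>.58)&(P[...,0]<.68)&(P[...,1]>.03)&(P[...,1]<.13)]; print(len(q),q.mean(0),q.min(0),q.max(0))
E
```

```text
191 ((416.7142028808594, 148.0041046142578), 33.28938293457031) ((416.1212158203125, 144.97210693359375), (49.84147644042969, 62.609764099121094), 170.8161163330078) [417.09017512 150.32099113]
90 ((416.00457763671875, 143.26846313476562), 16.91298484802246) ((415.9396667480469, 142.9385223388672), (31.400548934936523, 33.043128967285156), 79.01583862304688) [415.93941059 143.20974707]
lug 81.16029422311276
circ [0.4153714  0.14055371] 0.026281557904165424
post base/tip guess [0.64386919 0.08530476 0.01      ] [0.63773469 0.08873834 0.05      ]
336 [0.63848767 0.08728711 0.04280286] [0.63407161 0.07807978 0.0300094 ] [0.64660851 0.09255039 0.05317584]
```

Call:
{"api": "apply_moves", "payload": {"motion": [-0.0025,-0.004,0.04,0,1,0,0,0.05,0,1,0,0,0.04,0,1,0,0,0.02,0,1,0,0,0.012,0,1,0,0,0,0,1,0,0,0,0,0,0,0,0,0,0]}}

```text
clock: 4.25
tool_pos: [0.4165, 0.1411, 0.0027]
tcp_rot: [-3.141, -0.002, -0.152]
wrist_force: [-13.9, -1.8, 30.8]
width: 0.0524
```

Call:
{"api": "apply_moves", "payload": {"motion": [0,0,0,0,-1,0,0,0,0,-1,0,0,0,0,-1,0,0,0,0,-1,0,0,-0.03,0,-1,0,0,-0.04,0,-1,0,0,-0.03,0,-1,0,0,0,0,-1]}}

```text
clock: 5.25
tool_pos: [0.4176, 0.1412, 0.1043]
tcp_rot: [-3.14, -0.007, -0.152]
wrist_force: [0.0, -0.2, -0.4]
width: 0.0515
```

```bash
python3 look.py w3
```

```text
5.25 [0.4176 0.1412 0.1043] [-179.91   -0.4    -8.7 ] 0.0515
```

View pics/w3.png

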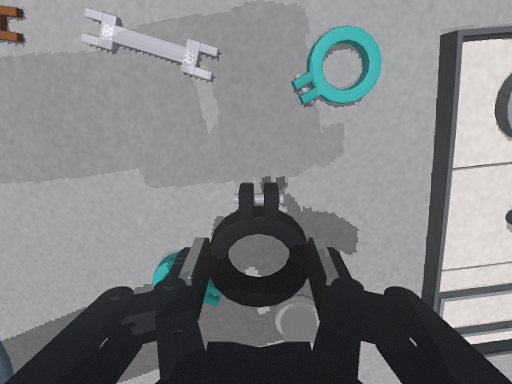

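Call:
{"api": "apply_moves", "payload": {"motion": [0.038,0.0035,0,0,-1,0.038,0.0035,0,0,-1,0.038,0.0035,0,0,-1,0.038,0.0035,0,0,-1,0.038,0.0035,0,0,-1,0.0375,0.004,0,0,-1,0,0,0,0,-1,0,0,0,0,-1]}}

```text
clock: 6.3
tool_pos: [0.6354, 0.0855, 0.0994]
tcp_rot: [3.141, 0.004, -0.152]
wrist_force: [0.6, -0.1, -0.3]
width: 0.0519
```

```bash
python3 look.py w4;python3 look.py s4 scene
```

```text
6.3 [0.6354 0.0855 0.0994] [179.98   0.21  -8.71] 0.0519
6.35 [0.6353 0.0857 0.0998] [179.99   0.18  -8.69] 0.0519
```

View pics/w4.png

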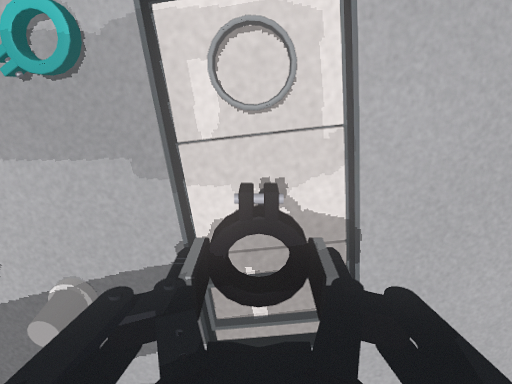

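View pics/s4.png

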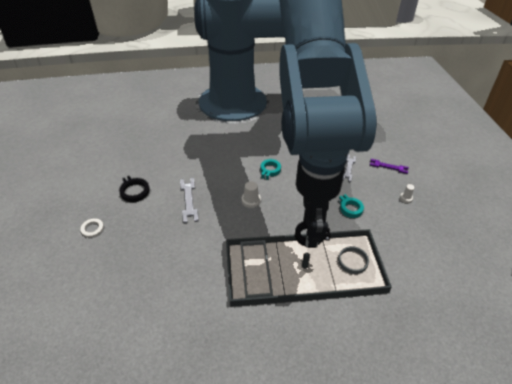

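The collar is held over the post region. The cup rim is at (252,64) in the wrist view, and the post is at (306,261) in the scene view. I'll locate the post from these two.

```bash
python3 - <<'E'
from h import *
import pickle
def circ(W):
    M=np.c_[2*W,np.ones(len(W))]; x=np.linalg.lstsq(M,(W**2).sum(1),rcond=None)[0]; return x[:2].round(4),np.sqrt(x[2]+x[:2]@x[:2]).round(4)
im,d,*A=pickle.load(open('w4.pkl','rb')); V=im.max(2)
mk=np.zeros_like(V); mk[8:118,200:305]=V[8:118,200:305]<150
cs,_=cv2.findContours(mk,cv2.RETR_CCOMP,cv2.CHAIN_APPROX_NONE)
for c in cs:
    if len(c)>150: print('cup',len(c),circ(ray(c.reshape(-1,2),.024,*A)[:,:2]))
W=ray([[179,142],[342,126]],.01,*A); v=W[1]-W[0]; print('divider',W.round(4),np.degrees(np.arctan2(v[1],v[0])))
W2=ray([[350,60],[352,240]],.022,*A); v=W2[1]-W2[0]; print('wall far',W2.round(4),np.degrees(np.arctan2(-v[1],-v[0])))
# scene: post + cup + caddy
im,d,*A=pickle.load(open('scene.pkl','rb')); V=im.max(2).astype(np.uint8)
mk=np.zeros_like(V); mk[250:274,296:316]=V[250:274,296:316]<70
c=max(cv2.findContours(mk,cv2.RETR_EXTERNAL,cv2.CHAIN_APPROX_NONE)[0],key=len).reshape(-1,2)
t=c[c[:,1]<c[:,1].min()+2].mean(0);b=c[c[:,1]>c[:,1].max()-2].mean(0); print(c.min(0),c.max(0),'tip',ray([t],.051,*A),'base',ray([b],.01,*A))
mk=np.zeros_like(V); mk[240:280,332:375]=V[240:280,332:375]<135
for c in cv2.findContours(mk,cv2.RETR_CCOMP,cv2.CHAIN_APPROX_NONE)[0]:
    if len(c)>50: print('cup scene',len(c),circ(ray(c.reshape(-1,2),.024,*A)[:,:2]))
E
```

```text
cup 346 (array([0.6465, 0.184 ]), np.float64(0.0297))
cup 254 (array([0.6461, 0.1855]), np.float64(0.0273))
cup 238 (array([0.6468, 0.1823]), np.float64(0.0246))
divider [[0.581  0.1387 0.01  ]
 [0.7076 0.1319 0.01  ]] -3.0745395443110026
wall far [[0.7132 0.1777 0.022 ]
 [0.7069 0.0396 0.022 ]] 87.37414463063386
[302 254] [308 267] tip [[0.6421035  0.08184558 0.051     ]] base [[0.64278692 0.08287007 0.01      ]]
cup scene 83 (array([0.6495, 0.1794]), np.float64(0.0325))
cup scene 62 (array([0.65 , 0.179]), np.float64(0.024))
```

Call:
{"api": "apply_moves", "payload": {"motion": [0.007,0.0005,0,0,-1,0,0,0.02,0,-1,0,0,0.025,0,-1,0,0,0.025,0,-1,0,0,0.013,0,-1,0,0,0,0,-1,0,0,0,0,-1,0,0,0,0,-1]}}

```text
clock: 7.4
tool_pos: [0.6448, 0.0837, 0.0196]
tcp_rot: [-3.141, -0.002, -0.152]
wrist_force: [-0.2, 0.1, -0.5]
width: 0.0517
```

Call:
{"api": "apply_moves", "payload": {"motion": [-0.0025,0,0.003,0,-1,0,0,0.0025,0,-1,0,0,0,0,-1,0,0,0,0,0.5,0,0,0,0,0.5,0,0,0,0,0.5,0,0,-0.03,0,0.8,0,0,-0.05,0,1]}}

```text
clock: 8.4
tool_pos: [0.6395, 0.0842, 0.0913]
tcp_rot: [3.141, 0.005, -0.152]
wrist_force: [0.7, -0.4, 0.2]
width: 0.0853
```

```bash
python3 look.py w5; python3 plan.py 0.478 -0.36 0.13 -8.7 8
```

```text
8.4 [0.6395 0.0842 0.0913] [179.97   0.29  -8.71] 0.0853
pos [0.6451 0.0842 0.1008] yaw -8.7 dist/row 59.4 turn/row 0.0
-0.0123,0.0580,-0.0036,0.0
-0.0123,0.0580,-0.0036,0.0
-0.0123,0.0580,-0.0036,0.0
-0.0123,0.0580,-0.0036,0.0
-0.0123,0.0580,-0.0036,0.0
-0.0123,0.0580,-0.0036,0.0
-0.0123,0.0580,-0.0036,0.0
-0.0123,0.0580,-0.0036,0.0
```

View pics/w5.png

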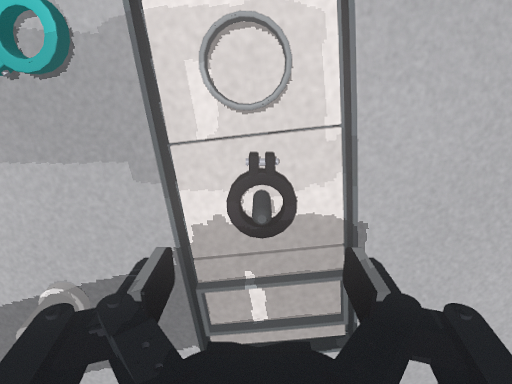

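The collar sits flat round the post (262,203). Next is the seal ring.

Call:
{"api": "apply_moves", "payload": {"motion": [-0.0125,0.058,-0.0075,0,1,-0.0125,0.058,-0.0075,0,1,-0.012,0.058,-0.0075,0,1,-0.012,0.058,-0.0075,0,1,-0.012,0.058,-0.0075,0,1,-0.012,0.058,-0.0075,0,1,-0.012,0.058,-0.0075,0,1,-0.012,0.058,-0.0075,0,1]}}

```text
clock: 9.45
tool_pos: [0.4744, -0.3616, 0.1531]
tcp_rot: [3.141, -0.001, -0.152]
wrist_force: [0.9, -0.1, 1.1]
width: 0.0853
```

Call:
{"api": "apply_moves", "payload": {"motion": [0,0,0,0,1,0,0,0,0,1,0,0,0,0,1,0,0,0,0,1,0,0,0,0,1,0,0,0,0,1,0,0,0,0,1,0,0,0,0,1]}}

```text
clock: 10.45
tool_pos: [0.4752, -0.3598, 0.1528]
tcp_rot: [3.142, 0.0, -0.152]
wrist_force: [0.2, 0.0, 1.0]
width: 0.0853
```

```bash
python3 look.py w6; python3 - <<'E'
from h import *
import pickle
im,d,*A=pickle.load(open('w6.pkl','rb')); P=depthpts(d,*A)
V=im.max(2); S=cv2.cvtColor(im,cv2.COLOR_RGB2HSV)[...,1]
m=((P[...,2]>.005)&(P[...,2]<.03)&(V>150)&(np.hypot(P[...,0]-.48,P[...,1]+.36)<.04)).astype(np.uint8)
for c in cv2.findContours(m,cv2.RETR_CCOMP,cv2.CHAIN_APPROX_NONE)[0]:
    if len(c)<30: continue
    W=ray(c.reshape(-1,2),.01,*A)[:,:2]
    print(len(c),cv2.minEnclosingCircle(W.astype(np.float32)),c.reshape(-1,2).mean(0))
E
```

```text
10.45 [ 0.4752 -0.3598  0.1528] [180.     0.    -8.71] 0.0853
139 ((0.4821370840072632, -0.3587811589241028), 0.02507128193974495) [264.37410072 174.95683453]
92 ((0.48132720589637756, -0.35956504940986633), 0.01719273068010807) [264.10869565 176.2826087 ]
```

View pics/w6.png

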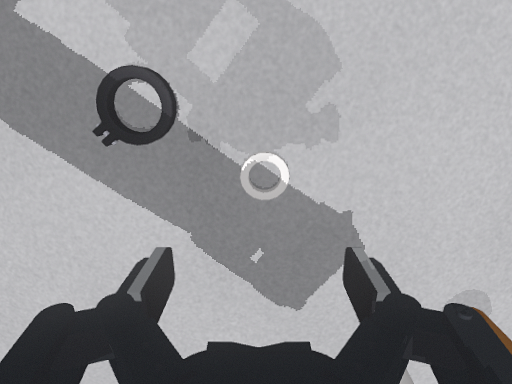

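The seal ring is at (264,176), world position (0.482,-0.359). Descending to grip it.

Call:
{"api": "apply_moves", "payload": {"motion": [0.0065,-0.002,0.04,0,1,0,0,0.05,0,1,0,0,0.03,0,1,0,0,0.02,0,1,0,0,0.0115,0,1,0,0,0,0,1,0,0,0,0,1,0,0,0,0,0.4]}}

```text
clock: 11.5
tool_pos: [0.4826, -0.3595, 0.0025]
tcp_rot: [3.14, -0.002, -0.152]
wrist_force: [1.1, 0.0, -0.1]
width: 0.0697
```

```bash
python3 look.py w7
```

```text
11.5 [ 0.4826 -0.3595  0.0025] [ 1.7992e+02 -1.0000e-01 -8.7100e+00] 0.0697
```

View pics/w7.png

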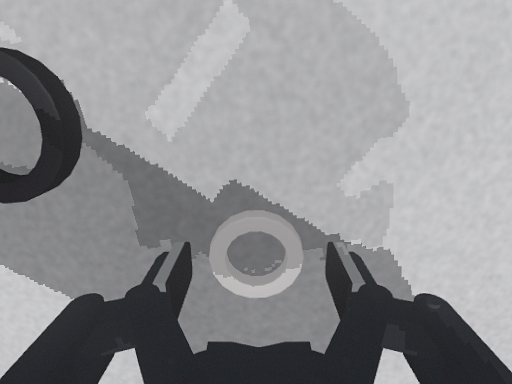

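Call:
{"api": "apply_moves", "payload": {"motion": [0,0,0.001,0,0.3,0,0,0,0,0,0,0,0,0,-1,0,0,0,0,-1,0,0,0,0,-1,0,0,0,0,-1,0,0,0,0,-1,0,0,0,0,-1]}}

```text
clock: 12.55
tool_pos: [0.4824, -0.3592, 0.0009]
tcp_rot: [3.141, -0.001, -0.152]
wrist_force: [0.6, -0.2, 5.3]
width: 0.0465
```

Call:
{"api": "apply_moves", "payload": {"motion": [0,0,-0.02,0,-1,0,0,-0.03,0,-1,0,0,-0.04,0,-1,0,0,-0.03,0,-1,0,0,0,0,-1,0,0,0,0,-1,0,0,0,0,-1,0,0,0,0,-1]}}

```text
clock: 13.55
tool_pos: [0.4814, -0.3583, 0.119]
tcp_rot: [-3.14, 0.002, -0.152]
wrist_force: [-0.8, -0.3, -0.3]
width: 0.0464
```

```bash
python3 look.py w8; python3 plan.py 0.642 0.084 0.12 -8.7 8
```

```text
13.55 [ 0.4814 -0.3583  0.119 ] [-1.7991e+02  1.1000e-01 -8.7100e+00] 0.0464
pos [ 0.4815 -0.3584  0.1192] yaw -8.71 dist/row 58.8 turn/row -0.0
0.0114,-0.0577,-0.0001,-0.0
0.0114,-0.0577,-0.0001,-0.0
0.0115,-0.0577,-0.0001,-0.0
0.0115,-0.0577,-0.0001,-0.0
0.0115,-0.0577,-0.0001,-0.0
0.0115,-0.0577,-0.0001,-0.0
0.0115,-0.0577,-0.0001,-0.0
0.0115,-0.0577,-0.0001,-0.0
```

View pics/w8.png

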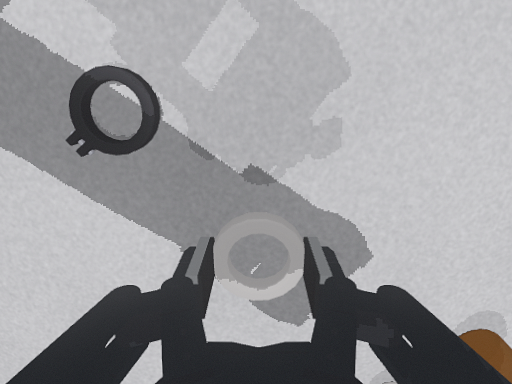

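The ring is gripped and level. Carrying it to the post.

Call:
{"api": "apply_moves", "payload": {"motion": [0.0115,-0.0575,0,0,-1,0.0115,-0.0575,0,0,-1,0.0115,-0.0575,0,0,-1,0.0115,-0.0575,0,0,-1,0.0115,-0.0575,0,0,-1,0.0115,-0.0575,0,0,-1,0.0115,-0.0575,0,0,-1,0.0115,-0.0575,0,0,-1]}}

```text
clock: 14.6
tool_pos: [0.6429, 0.0838, 0.1199]
tcp_rot: [3.141, 0.0, -0.152]
wrist_force: [1.0, -0.9, 0.7]
width: 0.0463
```

Call:
{"api": "apply_moves", "payload": {"motion": [0,0,0,0,-1,0,0,0,0,-1,0,0,0,0,-1,0,0,0,0,-1,0,0,0,0,-1,0,0,0,0,-1,0,0,0,0,-1,0,0,0,0,-1]}}

```text
clock: 15.6
tool_pos: [0.6426, 0.0819, 0.1203]
tcp_rot: [3.142, -0.0, -0.152]
wrist_force: [-0.0, 0.3, 0.1]
width: 0.0468
```

```bash
python3 look.py w9;python3 look.py s9 scene
```

```text
15.6 [0.6426 0.0819 0.1203] [180.    -0.    -8.71] 0.0468
15.65 [0.6425 0.082  0.1203] [180.    0.   -8.7] 0.0466
```

View pics/w9.png

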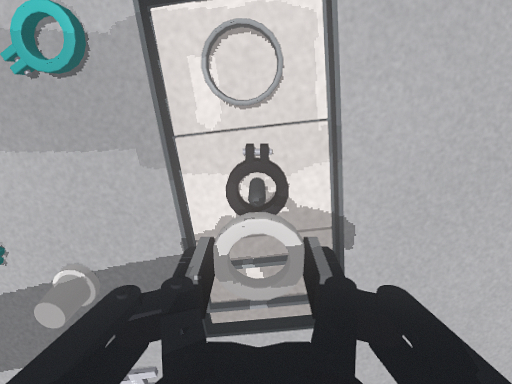

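View pics/s9.png

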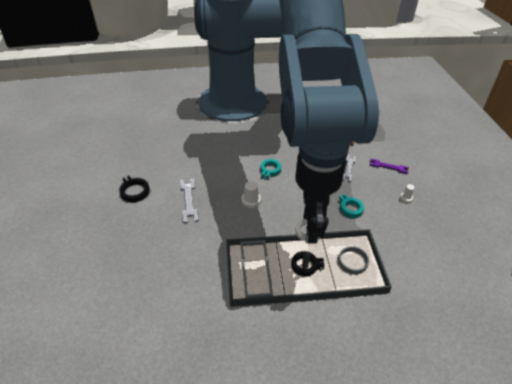

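```bash
python3 - <<'E'
from h import *
import pickle
def circ(W):
    M=np.c_[2*W,np.ones(len(W))]; x=np.linalg.lstsq(M,(W**2).sum(1),rcond=None)[0]; return x[:2].round(4),np.sqrt(x[2]+x[:2]@x[:2]).round(4)
im,d,*A=pickle.load(open('w9.pkl','rb')); V=im.max(2); P=depthpts(d,*A)
m=np.zeros(V.shape,bool); m[165:212,240:275]=1; m&=(P[...,2]>.03)&(P[...,2]<.07)
q=P[m]; print(len(q),q.min(0),q.max(0),q.mean(0)); t=q[q[:,2]>q[:,2].max()-.006]; print('tip',t.mean(0)); 
for lo in (.03,.036,.042,.047):
    s=q[(q[:,2]>lo)&(q[:,2]<lo+.006)]; print(lo,len(s),s.mean(0).round(4),np.ptp(s,0).round(4))
mk=np.zeros_like(V); mk[10:115,195:295]=V[10:115,195:295]<150
for c in cv2.findContours(mk,cv2.RETR_CCOMP,cv2.CHAIN_APPROX_NONE)[0]:
    if len(c)>150: print('cup',len(c),circ(ray(c.reshape(-1,2),.024,*A)[:,:2]))
E
```

```text
328 [0.63550115 0.07862782 0.03000611] [0.64909948 0.09256153 0.05291165] [0.64272631 0.08771059 0.04562246]
tip [0.64238482 0.08629561 0.04966744]
0.03 35 [0.6432 0.0908 0.0331] [0.0125 0.0072 0.0059]
0.036 37 [0.6438 0.0906 0.039 ] [0.0115 0.0066 0.0059]
0.042 115 [0.6427 0.0875 0.0459] [0.0135 0.0137 0.0059]
0.047 173 [0.6424 0.0863 0.0497] [0.0118 0.0121 0.0059]
cup 185 (array([0.6472, 0.1819]), np.float64(0.0284))
cup 394 (array([0.6465, 0.1839]), np.float64(0.026))
```

Call:
{"api": "apply_moves", "payload": {"motion": [0,-0.003,0.01,0,-1,0,0,0.025,0,-1,0,0,0.025,0,-1,0,0,0.02,0,-1,0,0,0.011,0,-1,0,0,0,0,-1,0,0,0,0,-1,0,0,0,0,-1]}}

```text
clock: 16.7
tool_pos: [0.6435, 0.0849, 0.0301]
tcp_rot: [-3.141, -0.001, -0.152]
wrist_force: [-0.2, -0.6, 0.2]
width: 0.0466
```

```bash
python3 look.py w10; python3 look.py s10 scene
```

```text
16.7 [0.6435 0.0849 0.0301] [-1.7999e+02 -7.0000e-02 -8.7100e+00] 0.0466
16.75 [0.6434 0.0849 0.03  ] [-1.7999e+02 -6.0000e-02 -8.7100e+00] 0.0468
```

View pics/w10.png

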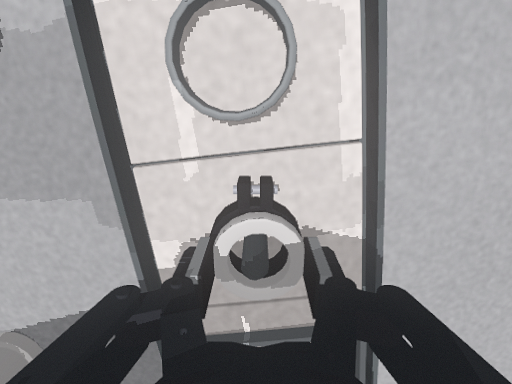

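The post is inside the ring's bore (258,255). Lowering the last 2 mm and releasing.

Call:
{"api": "apply_moves", "payload": {"motion": [0,0,0.002,0,-1,0,0,0,0,-1,0,0,0,0,0.4,0,0,0,0,0.4,0,0,0,0,0.4,0,0,-0.03,0,1,0,0,-0.04,0,1,0,0,-0.04,0,1]}}

```text
clock: 17.8
tool_pos: [0.6428, 0.0849, 0.1383]
tcp_rot: [3.142, 0.0, -0.152]
wrist_force: [0.1, -0.2, 0.0]
width: 0.0857
```

```bash
python3 look.py w11; python3 plan.py 0.48 0.36 0.15 -8.7 8;
```

```text
17.8 [0.6428 0.0849 0.1383] [ 1.80e+02  2.00e-02 -8.71e+00] 0.0857
pos [0.6465 0.0849 0.1452] yaw -8.69 dist/row 40.2 turn/row 0.0
-0.0258,-0.0308,-0.0006,0.0
-0.0258,-0.0308,-0.0006,0.0
-0.0258,-0.0308,-0.0006,0.0
-0.0258,-0.0308,-0.0006,0.0
-0.0258,-0.0308,-0.0006,0.0
-0.0258,-0.0308,-0.0006,0.0
-0.0258,-0.0308,-0.0006,0.0
-0.0258,-0.0308,-0.0006,0.0
```

View pics/w11.png

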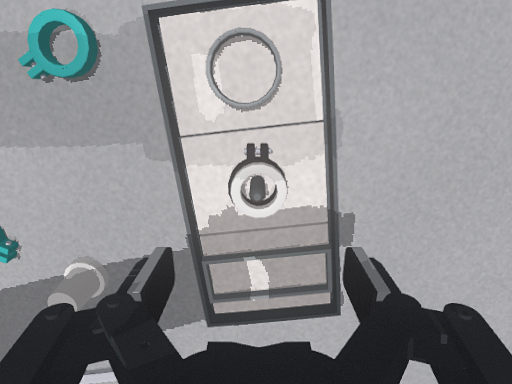

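The ring lies on the collar around the post (258,189). Now the stopper.

Call:
{"api": "apply_moves", "payload": {"motion": [-0.026,-0.031,-0.001,0,1,-0.026,-0.031,-0.001,0,1,-0.026,-0.031,-0.001,0,1,-0.026,-0.031,-0.001,0,1,-0.026,-0.031,-0.001,0,1,-0.026,-0.031,-0.001,0,1,-0.026,-0.031,0,0,1,-0.026,-0.031,0,0,1]}}

```text
clock: 18.85
tool_pos: [0.4742, 0.3626, 0.1433]
tcp_rot: [-3.141, -0.0, -0.152]
wrist_force: [-0.3, -0.1, 0.0]
width: 0.0854
```

Call:
{"api": "apply_moves", "payload": {"motion": [0,0,0,0,0.5,0,0,0,0,0.5,0,0,0,0,0.5,0,0,0,0,0.5,0,0,0,0,0.5,0,0,0,0,0.5,0,0,0,0,0.5,0,0,0,0,0.5]}}

```text
clock: 19.85
tool_pos: [0.4749, 0.3615, 0.1433]
tcp_rot: [3.142, -0.0, -0.152]
wrist_force: [0.1, 0.9, -0.3]
width: 0.0641
```

```bash
python3 look.py w12; python3 - <<'E'
from h import *
import pickle
im,d,*A=pickle.load(open('w12.pkl','rb')); P=depthpts(d,*A)
m=(P[...,2]>.006)&(P[...,2]<.055)&(np.hypot(P[...,0]-.48,P[...,1]-.375)<.04); q=P[m]; print(len(q),q.min(0),q.max(0))
t=q[q[:,2]>.038]; print('top',len(t),t.mean(0),np.ptp(t,0)); 
m2=(m&(P[...,2]>.037)).astype(np.uint8)
c=max(cv2.findContours(m2,cv2.RETR_EXTERNAL,cv2.CHAIN_APPROX_NONE)[0],key=len); W=ray(c.reshape(-1,2),.042,*A); print(cv2.minEnclosingCircle(W[:,:2].astype(np.float32)),c.reshape(-1,2).mean(0))
h=q[(q[:,2]<.013)]; print('head',h.mean(0),(h.max(0)+h.min(0))/2,np.ptp(h,0))
E
```

```text
19.85 [0.4749 0.3615 0.1433] [180.   -0.   -8.7] 0.0641
813 [0.46532926 0.36345354 0.0062033 ] [0.4946394  0.39013886 0.04314871]
top 349 [0.48010083 0.37581364 0.04127947] [0.01746562 0.01748675 0.00512763]
((0.48055005073547363, 0.3761841058731079), 0.009515211917459965) [261.13333333 173.73333333]
head [0.48098627 0.38088583 0.00946588] [0.47998433 0.3767962  0.00958905] [0.02931015 0.02668533 0.00677151]
```

View pics/w12.png

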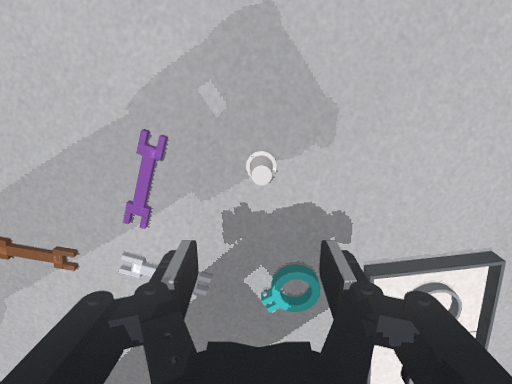

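The small stopper is at (261,174), world position (0.480,0.376). Gripping the plug above its head.

Call:
{"api": "apply_moves", "payload": {"motion": [0.003,-0.015,0.03,0,0.3,0,0,0.04,0,0,0,0,0.03,0,0,0,0,0.02,0,0,0,0,0.008,0,0,0,0,0,0,0,0,0,0,0,0,0,0,0,0,-0.3]}}

```text
clock: 20.9
tool_pos: [0.4809, 0.3763, 0.0165]
tcp_rot: [-3.14, -0.002, -0.152]
wrist_force: [-0.8, -0.4, 0.0]
width: 0.0297
```

```bash
python3 look.py w13
```

```text
20.9 [0.4809 0.3763 0.0165] [-1.7993e+02 -1.0000e-01 -8.7100e+00] 0.0297
```

View pics/w13.png

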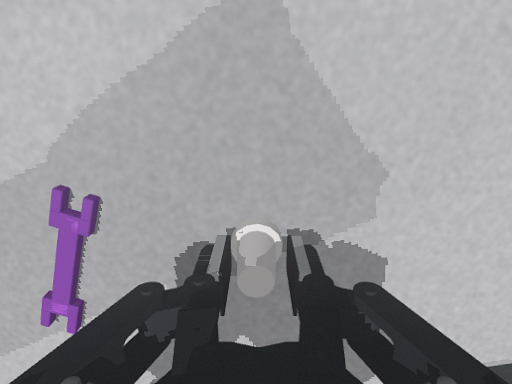

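Call:
{"api": "apply_moves", "payload": {"motion": [0,0,0,0,-1,0,0,0,0,-1,0,0,0,0,-1,0,0,0,0,-1,0,0,-0.02,0,-1,0,0,-0.03,0,-1,0,0,-0.03,0,-1,0,0,0,0,-1]}}

```text
clock: 21.95
tool_pos: [0.482, 0.377, 0.0989]
tcp_rot: [-3.138, -0.005, -0.152]
wrist_force: [-1.3, -0.4, -1.1]
width: 0.0177
```

```bash
python3 look.py w14; python3 plan.py 0.647 0.184 0.096 -8.7 7
```

```text
21.95 [0.482  0.377  0.0989] [-179.78   -0.3    -8.7 ] 0.0177
pos [0.4808 0.3763 0.0968] yaw -8.7 dist/row 36.3 turn/row -0.0
0.0276,0.0236,0.0001,-0.0
0.0276,0.0236,0.0001,-0.0
0.0276,0.0236,0.0001,-0.0
0.0276,0.0236,0.0001,-0.0
0.0276,0.0236,0.0001,-0.0
0.0276,0.0236,0.0001,-0.0
0.0276,0.0236,0.0001,-0.0
```

View pics/w14.png

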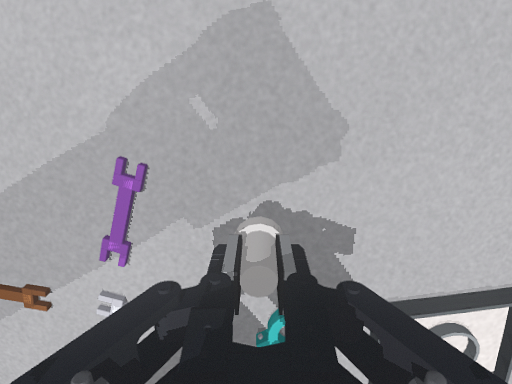

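Call:
{"api": "apply_moves", "payload": {"motion": [0.0275,0.0235,0,0,-1,0.0275,0.0235,0,0,-1,0.0275,0.0235,0,0,-1,0.0275,0.0235,0,0,-1,0.0275,0.0235,0,0,-1,0.0275,0.0235,0,0,-1,0.0275,0.0235,0,0,-1,0,0,0,0,-1]}}

```text
clock: 23.0
tool_pos: [0.6459, 0.182, 0.0936]
tcp_rot: [3.141, 0.002, -0.155]
wrist_force: [-0.3, 0.8, -0.0]
width: 0.0179
```

Call:
{"api": "apply_moves", "payload": {"motion": [0,0,0,0,-1,0,0,0,0,-1,0,0,0.015,0,-1,0,0,0.015,0,-1,0,0,0,0,-1,0,0,0,0,-1,0,0,0,0,-1,0,0,0,0,-1]}}

```text
clock: 24.0
tool_pos: [0.6459, 0.1842, 0.0659]
tcp_rot: [-3.141, -0.001, -0.152]
wrist_force: [-0.7, 1.0, -0.4]
width: 0.0178
```

```bash
python3 look.py w15;python3 look.py s15 scene
```

```text
24.0 [0.6459 0.1842 0.0659] [-1.7998e+02 -5.0000e-02 -8.7100e+00] 0.0178
24.05 [0.6459 0.1841 0.0658] [-1.7999e+02 -4.0000e-02 -8.7100e+00] 0.0179
```

View pics/w15.png

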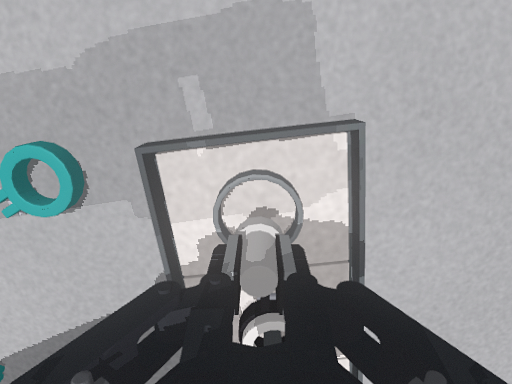

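View pics/s15.png

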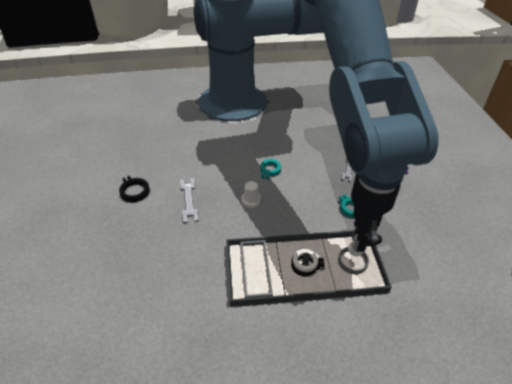

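The stopper is over the cup, whose rim is at (258,213) in the wrist view. Checking the rim centre.

```bash
python3 - <<'E'
from h import *
import pickle
def circ(W):
    M=np.c_[2*W,np.ones(len(W))]; x=np.linalg.lstsq(M,(W**2).sum(1),rcond=None)[0]; return x[:2].round(4),np.sqrt(x[2]+x[:2]@x[:2]).round(4)
im,d,*A=pickle.load(open('w15.pkl','rb')); P=depthpts(d,*A)
m=np.zeros(d.shape,bool); m[165:245,205:310]=1
m&=(P[...,2]>.021)&(P[...,2]<.028)&(np.hypot(P[...,0]-.647,P[...,1]-.184)<.04)
q=P[m]; print(len(q),circ(q[:,:2]),q.min(0),q.max(0))
E
```

```text
1152 (array([0.6464, 0.1858]), np.float64(0.0287)) [0.61574986 0.16285606 0.0210475 ] [0.67708665 0.2161503  0.02538904]
```

Call:
{"api": "apply_moves", "payload": {"motion": [0.0005,-0.0015,0.015,0,-1,0,0,0.015,0,-1,0,0,0.0055,0,-1,0,0,0,0,-1,0,0,0,0,-1,0,0,0,0,-1,0,0,0,0,-1,0,0,0,0,-1]}}

```text
clock: 25.1
tool_pos: [0.6464, 0.1856, 0.03]
tcp_rot: [-3.142, -0.0, -0.152]
wrist_force: [0.8, 1.0, -0.2]
width: 0.0179
```

Call:
{"api": "apply_moves", "payload": {"motion": [0,0,0.0025,0,-1,0,0,0,0,-1,0,0,0,0,-1,0,0,0,0,0,0,0,0,0,0,0,0,0,0,0,0,0,-0.03,0,0.2,0,0,-0.05,0,0.2]}}

```text
clock: 26.1
tool_pos: [0.6445, 0.1853, 0.1058]
tcp_rot: [3.14, 0.005, -0.152]
wrist_force: [-0.4, 0.8, 1.2]
width: 0.0512
```

Call:
{"api": "apply_moves", "payload": {"motion": [0,0,-0.03,0,0.2,0,0,0,0,0.2,0,0,0,0,0.2,0,0,0,0,0.2,0,0,0,0,0.2,0,0,0,0,0.2,0,0,0,0,0.2,0,0,0,0,0.2]}}

```text
clock: 27.1
tool_pos: [0.6463, 0.1856, 0.1373]
tcp_rot: [-3.142, -0.0, -0.152]
wrist_force: [-0.6, 0.3, -0.6]
width: 0.0514
```

```bash
python3 look.py w16; python3 - <<'E'
from h import *
import pickle
im,d,*A=pickle.load(open('top.pkl','rb')); V=im.max(2).astype(np.uint8)
W=ray([[158,206],[143,236]],.008,*A); print(W)
E
python3 plan.py 0.355 0.26 0.14 -8.7 8
```

```text
27.1 [0.6463 0.1856 0.1373] [-180.     -0.     -8.71] 0.0514
[[0.39268627 0.24819249 0.008     ]
 [0.31407036 0.28384295 0.008     ]]
pos [0.6463 0.1855 0.1373] yaw -8.71 dist/row 37.6 turn/row -0.0
-0.0374,-0.0037,-0.0003,-0.0
-0.0374,-0.0037,-0.0003,-0.0
-0.0374,-0.0037,-0.0003,-0.0
-0.0374,-0.0037,-0.0003,-0.0
-0.0374,-0.0037,-0.0003,-0.0
-0.0374,-0.0037,-0.0003,-0.0
-0.0374,-0.0037,-0.0003,-0.0
-0.0374,-0.0037,-0.0003,-0.0
```

View pics/w16.png

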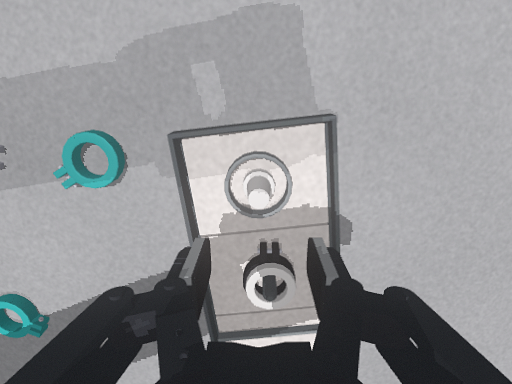

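The stopper stands inside the cup (259,190). Now the short spanner.

```bash
python3 plan.py 0.355 0.267 0.15 64.5 8
```

```text
pos [0.6463 0.1855 0.1373] yaw -8.71 dist/row 37.8 turn/row -9.15
-0.0375,-0.0046,-0.0016,-9.2
-0.0363,-0.0105,-0.0016,-9.2
-0.0342,-0.0161,-0.0016,-9.2
-0.0312,-0.0213,-0.0016,-9.2
-0.0274,-0.0260,-0.0016,-9.2
-0.0229,-0.0301,-0.0016,-9.2
-0.0179,-0.0333,-0.0016,-9.2
-0.0123,-0.0357,-0.0016,-9.2
```

Call:
{"api": "apply_moves", "payload": {"motion": [-0.0375,-0.0045,-0.0015,-9.2,0.2,-0.0365,-0.0105,-0.0015,-9.2,0.2,-0.034,-0.016,-0.0015,-9.2,0.2,-0.031,-0.0215,-0.0015,-9.1,0.2,-0.0275,-0.026,-0.0015,-9.1,0.2,-0.023,-0.03,-0.0015,-9.1,0.2,-0.018,-0.0335,-0.0015,-9.1,0.2,-0.0125,-0.0355,-0.0015,-9.1,0.2]}}

```text
clock: 28.15
tool_pos: [0.3539, 0.2667, 0.1496]
tcp_rot: [3.141, -0.001, 1.129]
wrist_force: [0.4, 0.9, 0.1]
width: 0.051
```

Call:
{"api": "apply_moves", "payload": {"motion": [0,0,0,0,0.2,0,0,0,0,0.2,0,0,0,0,0.2,0,0,0,0,0.2,0,0,0,0,0.2,0,0,0,0,0.2,0,0,0,0,0.2,0,0,0,0,0.2]}}

```text
clock: 29.15
tool_pos: [0.355, 0.2665, 0.1493]
tcp_rot: [3.142, -0.0, 1.124]
wrist_force: [0.5, 0.8, -0.5]
width: 0.0514
```

```bash
python3 look.py w17; python3 - <<'E'
from h import *
import pickle
im,d,*A=pickle.load(open('w17.pkl','rb')); P=depthpts(d,*A); hsv=cv2.cvtColor(im,cv2.COLOR_RGB2HSV)
m=((P[...,2]>.004)&(P[...,2]<.02)&(np.hypot(P[...,0]-.355,P[...,1]-.267)<.06)&(hsv[...,1]<60)).astype(np.uint8)
c=max(cv2.findContours(m,cv2.RETR_EXTERNAL,cv2.CHAIN_APPROX_NONE)[0],key=len)
W=ray(c.reshape(-1,2),.008,*A)[:,:2]; print(cv2.minAreaRect(W.astype(np.float32)*1000), c.reshape(-1,2).mean(0))
v=im.copy(); cv2.drawContours(v,[c],-1,(255,0,0),1); save('w17b.png',v)
E
```

```text
29.15 [0.355  0.2665 0.1493] [180.    -0.    64.39] 0.0514
((355.19183349609375, 269.0087890625), (23.7003231048584, 99.25996398925781), 64.42437744140625) [259.78929766 173.27759197]
```

View pics/w17b.png

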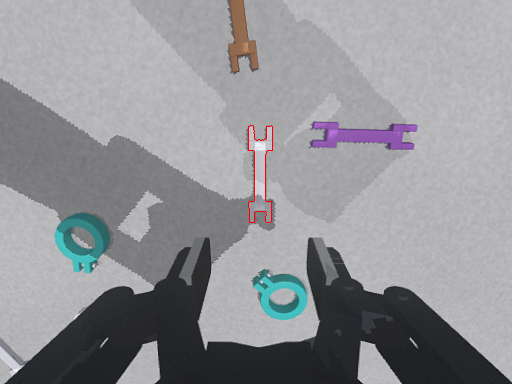

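The short spanner is at (260,173) and square with the jaws. Descending.

Call:
{"api": "apply_moves", "payload": {"motion": [0.0025,-0.001,0.04,0,0.1,0,0,0.045,0,0,0,0,0.03,0,-0.1,0,0,0.02,0,-0.1,0,0,0.01,0,-0.1,0,0,0,0,-0.2,0,0,0,0,-0.3,0,0,0,0,-0.3]}}

```text
clock: 30.2
tool_pos: [0.3559, 0.2695, 0.0052]
tcp_rot: [3.14, -0.001, 1.124]
wrist_force: [0.2, 0.2, -0.3]
width: 0.0301
```

```bash
python3 look.py w18
```

```text
30.2 [0.3559 0.2695 0.0052] [ 1.7993e+02 -8.0000e-02  6.4390e+01] 0.0301
```

View pics/w18.png

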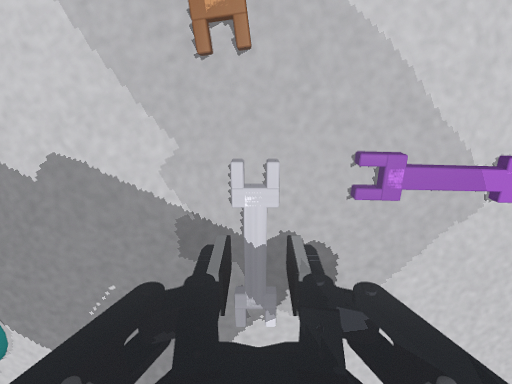

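Centred on the shank. Lowering 3 mm, closing and lifting.

Call:
{"api": "apply_moves", "payload": {"motion": [0,0,0.003,0,-0.3,0,0,0,0,-0.3,0,0,0,0,-0.6,0,0,0,0,-1,0,0,0,0,-1,0,0,0,0,-1,0,0,0,0,-1,0,0,0,0,-1]}}

```text
clock: 31.25
tool_pos: [0.3553, 0.2693, 0.0015]
tcp_rot: [3.141, -0.0, 1.124]
wrist_force: [-1.0, -0.1, 4.6]
width: 0.0099
```

Call:
{"api": "apply_moves", "payload": {"motion": [0,0,-0.01,0,-1,0,0,-0.03,0,-1,0,0,-0.04,0,-1,0,0,-0.02,0,-1,0,0,0,0,-1,0,0,0,0,-1,0,0,0,0,-1,0,0,0,0,-1]}}

```text
clock: 32.25
tool_pos: [0.3545, 0.2689, 0.1004]
tcp_rot: [-3.14, 0.001, 1.124]
wrist_force: [-0.9, -0.1, -1.2]
width: 0.0098
```

```bash
python3 look.py w19; python3 plan.py 0.638 -0.014 0.12 87.2 8
```

```text
32.25 [0.3545 0.2689 0.1004] [-1.7993e+02  8.0000e-02  6.4390e+01] 0.0098
pos [0.3547 0.269  0.1006] yaw 64.39 dist/row 50.1 turn/row -2.85
-0.0166,0.0472,-0.0024,-2.9
-0.0189,0.0463,-0.0024,-2.9
-0.0212,0.0453,-0.0024,-2.9
-0.0234,0.0442,-0.0024,-2.9
-0.0256,0.0430,-0.0024,-2.9
-0.0277,0.0417,-0.0024,-2.9
-0.0297,0.0402,-0.0024,-2.9
-0.0317,0.0387,-0.0024,-2.9
```

View pics/w19.png

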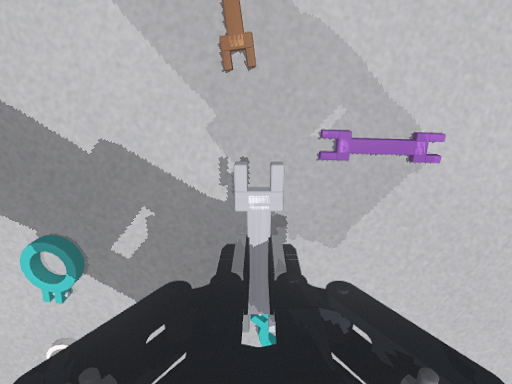

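Call:
{"api": "apply_moves", "payload": {"motion": [-0.0165,0.047,-0.0025,-2.9,-1,-0.019,0.0465,-0.0025,-2.9,-1,-0.021,0.0455,-0.0025,-2.9,-1,-0.0235,0.044,-0.0025,-2.8,-1,-0.0255,0.043,-0.0025,-2.8,-1,-0.0275,0.0415,-0.0025,-2.8,-1,-0.0295,0.04,-0.0025,-2.8,-1,-0.0315,0.0385,-0.0025,-2.8,-1]}}

```text
clock: 33.3
tool_pos: [0.6389, -0.0138, 0.1207]
tcp_rot: [-3.141, -0.0, 1.521]
wrist_force: [0.7, 0.3, -0.4]
width: 0.0095
```

Call:
{"api": "apply_moves", "payload": {"motion": [0,0,0,0,-1,0,0,0,0,-1,0,0,0,0,-1,0,0,0,0,-1,0,0,0,0,-1,0,0,0,0,-1,0,0,0,0,-1,0,0,0,0,-1]}}

```text
clock: 34.3
tool_pos: [0.6381, -0.0126, 0.1213]
tcp_rot: [3.142, 0.0, 1.52]
wrist_force: [-0.2, 0.8, 0.2]
width: 0.0095
```

```bash
python3 look.py w20;  python3 - <<'E'
from h import *
import pickle
# trough from w11 (unobstructed)
im,d,*A=pickle.load(open('w11.pkl','rb'))
E
```

```text
34.3 [ 0.6381 -0.0126  0.1213] [180.     0.    87.09] 0.0095
```

View pics/w20.png

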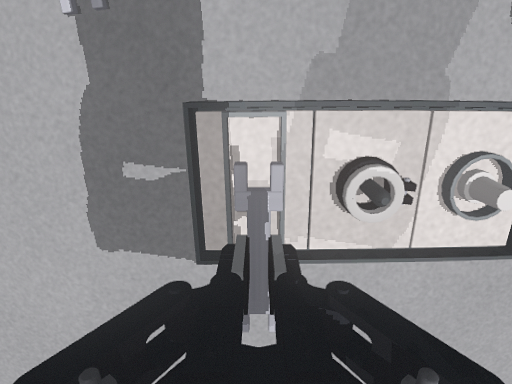

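```bash
python3 - <<'E'
from h import *
import pickle
im,d,*A=pickle.load(open('w20.pkl','rb')); P=depthpts(d,*A)
a=np.radians(-2.8); 
m=(P[...,2]>.0165)&(P[...,2]<.0235)&(d>0)
yy,xx=np.where(m)
sel=(yy>100)&(yy<235)&(xx>205)&(xx<305)
q=P[yy[sel],xx[sel]]; c0=np.array([.638,-.0126])
u=(q[:,:2]-c0)@np.array([[np.cos(a),-np.sin(a)],[np.sin(a),np.cos(a)]])  # caddy coords
for lo in np.arange(-.08,.0,.01):
    s=u[(u[:,0]>lo)&(u[:,0]<lo+.01)]
    if len(s): print(round(lo,3),len(s),'neg',s[s[:,1]<0,1].mean().round(4) if (s[:,1]<0).any() else None,'pos',s[s[:,1]>0,1].mean().round(4) if (s[:,1]>0).any() else None)
print(np.histogram(u[np.abs(u[:,1])<.018,0],bins=np.arange(-.085,0,.003)))
# pixel rays
print(ray([[226,130],[224,220],[283,130],[283,220]],.02,*A).round(4))
# spanner jaw near end
print(ray([[241,163],[277,163]],.1293,*A).round(4))
E
python3 - <<'E'
import cv2
im=cv2.imread('pics/w20.png')[90:280,180:320]; cv2.imwrite('pics/w20z.png',cv2.resize(im,None,fx=4,fy=3.1,interpolation=cv2.INTER_CUBIC))
E
```

```text
-0.08 414 neg -0.0203 pos 0.0196
-0.07 477 neg -0.0177 pos 0.0135
-0.06 138 neg -0.0264 pos 0.0215
-0.05 130 neg -0.0263 pos 0.0214
-0.04 122 neg -0.0264 pos 0.0214
-0.03 104 neg -0.0261 pos 0.0219
-0.02 83 neg -0.0262 pos 0.0231
-0.01 78 neg -0.0259 pos 0.0234
(array([  0,   0,   0,   0, 181,  52,  43, 174,   3,   0,   0,   0,   0,
         0,   0,   0,   0,   0,   0,   0,   0,   0,   0,   0,   0,   0,
         0,   0]), array([-0.085, -0.082, -0.079, -0.076, -0.073, -0.07 , -0.067, -0.064,
       -0.061, -0.058, -0.055, -0.052, -0.049, -0.046, -0.043, -0.04 ,
       -0.037, -0.034, -0.031, -0.028, -0.025, -0.022, -0.019, -0.016,
       -0.013, -0.01 , -0.007, -0.004, -0.001]))
[[ 0.5863 -0.0352  0.02  ]
 [ 0.6654 -0.0437  0.02  ]
 [ 0.5887  0.0108  0.02  ]
 [ 0.668   0.0089  0.02  ]]
[[ 0.5886 -0.0172  0.1293]
 [ 0.5894 -0.0007  0.1293]]
```

View pics/w20z.png

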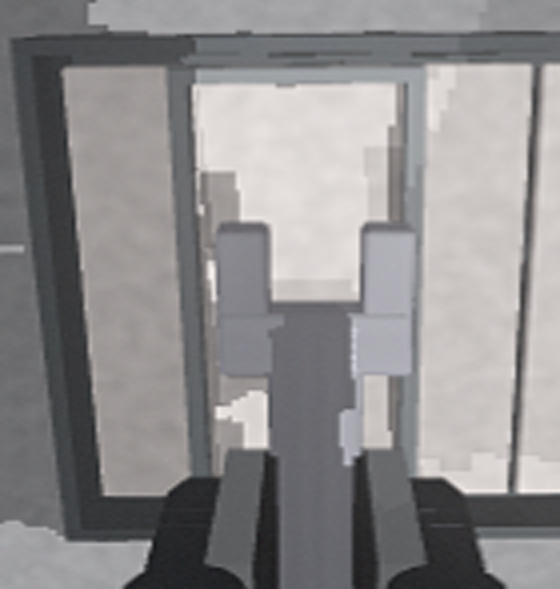

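Relative to the TCP, the trough centre is within 1 mm along x and 2.2 mm towards -y. The fingertips are about 7 mm thick, so they fit inside the walls. Lowering.

Call:
{"api": "apply_moves", "payload": {"motion": [-0.0022,0,0.02,0,-1,0,0,0.03,0,-1,0,0,0.03,0,-1,0,0,0.015,0,-1,0,0,0,0,-1,0,0,0,0,-1,0,0,0,0,-1,0,0,0,0,-1]}}

```text
clock: 35.35
tool_pos: [0.6385, -0.0148, 0.0273]
tcp_rot: [3.14, 0.0, 1.52]
wrist_force: [-0.0, -0.1, -1.0]
width: 0.0095
```

```bash
python3 look.py w21
```

```text
35.35 [ 0.6385 -0.0148  0.0273] [1.7991e+02 1.0000e-02 8.7100e+01] 0.0095
```

View pics/w21.png

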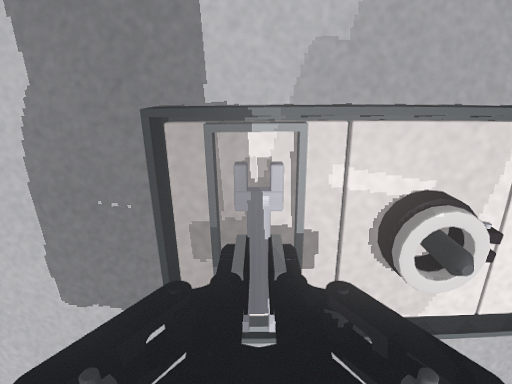

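Call:
{"api": "apply_moves", "payload": {"motion": [0,0,0.008,0,-1,0,0,0.005,0,-1,0,0,0,0,-1,0,0,0,0,-1,0,0,0,0,-1,0,0,0,0,-1,0,0,0,0,-1,0,0,0,0,-1]}}

```text
clock: 36.4
tool_pos: [0.638, -0.0148, 0.0134]
tcp_rot: [3.141, 0.0, 1.52]
wrist_force: [-0.2, 1.1, -0.8]
width: 0.0098
```

Call:
{"api": "apply_moves", "payload": {"motion": [0,0,0.001,0,-1,0,0,0,0,-1,0,0,0,0,-0.5,0,0,0,0,-0.5,0,0,0,0,-0.5,0,0,-0.01,0,-0.5,0,0,-0.03,0,-0.5,0,0,-0.05,0,-0.5]}}

```text
clock: 37.4
tool_pos: [0.6367, -0.0138, 0.102]
tcp_rot: [-3.138, -0.002, 1.52]
wrist_force: [1.3, -0.5, 0.2]
width: 0.0214
```

Call:
{"api": "apply_moves", "payload": {"motion": [0,0,-0.05,0,0,-0.01,0.03,-0.05,0,0,0,0,0,0,0,0,0,0,0,0,0,0,0,0,0,0,0,0,0,0,0,0,0,0,0,0,0,0,0,0]}}

```text
clock: 38.4
tool_pos: [0.6673, -0.0262, 0.202]
tcp_rot: [-3.141, -0.0, 1.52]
wrist_force: [0.5, 0.5, -0.7]
width: 0.043
```

```bash
python3 look.py w22; python3 look.py s22 scene
```

```text
38.4 [ 0.6673 -0.0262  0.202 ] [-1.7998e+02 -1.0000e-02  8.7090e+01] 0.043
38.45 [ 0.6673 -0.0262  0.2022] [-179.99   -0.     87.09] 0.0426
```

View pics/w22.png

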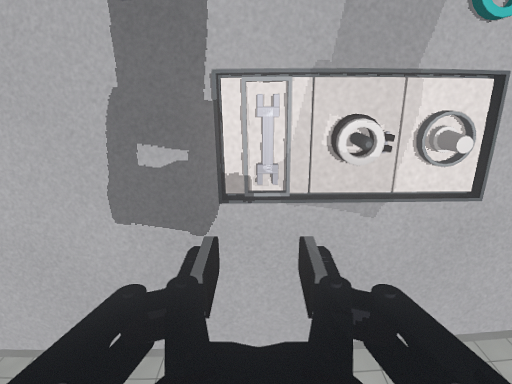

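View pics/s22.png

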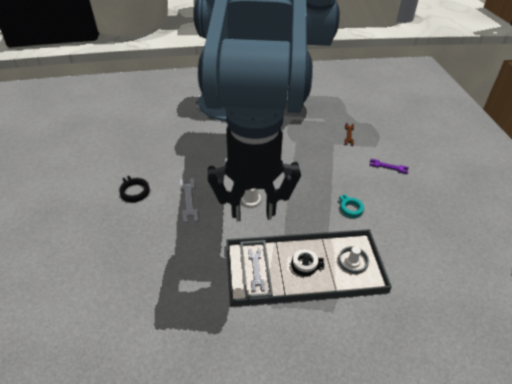

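The spanner lies flat in the trough (268,140), the ring sits on the collar around the post (357,140), and the stopper is upright in the cup (446,140). I'll check heights, then hand in.

```bash
python3 - <<'E'
from h import *
import pickle
im,d,*A=pickle.load(open('w22.pkl','rb')); P=depthpts(d,*A)
for n,(x,y) in dict(span_a=(268,105),span_mid=(268,140),span_b=(268,170),ringL=(338,140),ringT=(360,119),ringB=(360,161),ringR=(380,148),stop=(465,144),plate=(330,100)).items():
    print(n,np.median(P[y-1:y+2,x-1:x+2].reshape(-1,3),0).round(4))
s=ctrl.get_state(); print(s['clock'],np.abs(s['joint_vel']).max())
E
```

```text
span_a [ 0.6019 -0.0114  0.0097]
span_mid [ 0.6387 -0.0131  0.0176]
span_b [ 0.6726 -0.0145  0.0176]
ringL [0.6394 0.0592 0.0348]
ringT [0.6188 0.0817 0.0351]
ringB [0.6628 0.0833 0.0358]
ringR [0.6498 0.1041 0.0357]
stop [0.6463 0.1854 0.0513]
plate [0.5999 0.0559 0.0096]
38.5 0.003016219557625674
```

```bash
python3 -c "
from workcell import ctrl
print(ctrl.job_done())"
```

```text
the job is handed in; nothing more can be done
None
```

The kit is packed and handed in at about 38.5 s, with nothing dropped and every grasp holding first time. I placed the parts in the order asked:

- **Post:** the small black collar is over the post, with the white seal ring on top of it.
- **Cup:** the small stopper stands on its head inside the round cup.
- **Trough:** the short steel spanner lies flat in the trough.

The last pictures and depth readings agreed with this:

| Part | Measured top height | Expected |
|---|---|---|
| Seal ring | 35–36 mm, level all round | 36 mm |
| Stopper | 51 mm | 52 mm |
| Spanner | 17.6 mm at the two points read on it | 18 mm |

A third depth point meant for the spanner fell between its jaws and read the trough floor (9.7 mm). The gripper was open and well clear above the caddy at hand-in.

I never touched the larger collar, larger stopper, longer spanner or the coloured look-alikes. The last scene picture shows the larger collar and longer spanner where they started. The arm partly hid the larger stopper in that picture, so I did not re-measure it.

The highest wrist force I saw between calls was about 34 N, while closing on the collar.

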